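# Put the highlighters away in the desk tray

### The job

Tidy the desk: lay the yellow and the green highlighter flat in the wooden desk tray, one in each lane (either one), straight along the lane and both with the black cap towards the brass end of the tray. Lower each pen right down onto the lane before you let go of it rather than dropping it in, and do not disturb the other things on the desk.

Things in the scene. Friction and masses are not known exactly. Their poses are not given: they have to be found in the camera images.
- yellow: highlighter pen, a flat-sided bar 140 mm long, 22 mm wide, 18 mm thick, 30 to 55 g: yellow barrel (88 mm), a thin white band, then a black cap (52 mm long). It lies flat on the desk, apart from the other things. Origin: centre of its underside. x: along the pen towards the black cap; y: across its width; z: up. Grip it across its width at mid-length, where it balances
- green: highlighter pen, a flat-sided bar 140 mm long, 22 mm wide, 18 mm thick, 30 to 55 g: green barrel (88 mm), a thin white band, then a black cap (52 mm long). It lies flat on the desk, apart from the other things. Origin: centre of its underside. x: along the pen towards the black cap; y: across its width; z: up. Grip it across its width at mid-length, where it balances
- yellow_mid (a point): centre of the yellow pen, 9 mm above its underside; axes as the pen's
- green_mid (a point): centre of the green pen, 9 mm above its underside; axes as the pen's
- yellow_cap (a point): point in the yellow pen's black cap, 50 mm from the pen's centre
- green_cap (a point): point in the green pen's black cap, 50 mm from the pen's centre
- tray: dark-wood desk tray, loose, 0.8 kg, 206 mm (x) by 166 mm (y), with two grey-lined lanes along x, each 190 x 72 mm inside. Its +x end alone is brass: wall plus a 20 mm foot plate outside it. Outer walls 8 mm thick, tops 12 mm above the desk; floor 5 mm thick; middle divider 6 mm thick, top 9 mm above the desk. Origin: centre of the 206 x 166 underside. x: towards the brass end; z: up
- lane_a (a point): centre of the floor of the lane on the tray's +y side, 39 mm from the tray's middle and 5 mm above the desk; axes as the tray's
- lane_b (a point): centre of the floor of the lane on the tray's -y side, 39 mm from the tray's middle and 5 mm above the desk; axes as the tray's
- eraser: bystander: white eraser in a blue sleeve, 58 x 22 x 13 mm, loose; origin under its centre
- tape: bystander: amber roll of tape lying flat, 80 mm across, 19 mm high, loose; origin under its centre
- stapler: bystander: red and black stapler, 150 x 36 mm, 46 mm high, loose; origin under its centre
- mugjar: bystander: glass mug with a handle, 76 mm across, 125 mm high, loose; origin under its centre
- penjar: bystander: glass jar of pencils and brushes, 80 mm across, jar 100 mm and pencils up to 206 mm high, loose; origin under its centre
Mind the look-alikes: they are no part of the job. Of the things that look like the green, take the one that is farthest to the robot's left at the start. Of the things shaped like the yellow, the yellow one is meant.

How it is judged (in metres and radians):
On the way, in this order (a step that is already met when the one before it is completed fails the run):
1. the first pen, of either colour, is lowered onto a lane, rightly turned, while still in the fingers (less than 12 mm above its resting height) (((contact force between the fingers and yellow above 0.5 N and ((x of yellow_mid in the frame of lane_a between -0.03 and 0.03 m and y of yellow_mid in the frame of lane_a between -0.028 and 0.028 m and z of yellow_mid in the frame of lane_a between 0.003 and 0.021 m and x of yellow_cap in the frame of tray above 0.015 m and angle between the x axis of yellow and the x axis of tray, either way round below 0.25 rad and angle between yellow's own x axis and vertical between 1.44 and 1.7 rad) or (x of yellow_mid in the frame of lane_b between -0.03 and 0.03 m and y of yellow_mid in the frame of lane_b between -0.028 and 0.028 m and z of yellow_mid in the frame of lane_b between 0.003 and 0.021 m and x of yellow_cap in the frame of tray above 0.015 m and angle between the x axis of yellow and the x axis of tray, either way round below 0.25 rad and angle between yellow's own x axis and vertical between 1.44 and 1.7 rad))) or (contact force between the fingers and green above 0.5 N and ((x of green_mid in the frame of lane_a between -0.03 and 0.03 m and y of green_mid in the frame of lane_a between -0.028 and 0.028 m and z of green_mid in the frame of lane_a between 0.003 and 0.021 m and x of green_cap in the frame of tray above 0.015 m and angle between the x axis of green and the x axis of tray, either way round below 0.25 rad and angle between green's own x axis and vertical between 1.44 and 1.7 rad) or (x of green_mid in the frame of lane_b between -0.03 and 0.03 m and y of green_mid in the frame of lane_b between -0.028 and 0.028 m and z of green_mid in the frame of lane_b between 0.003 and 0.021 m and x of green_cap in the frame of tray above 0.015 m and angle between the x axis of green and the x axis of tray, either way round below 0.25 rad and angle between green's own x axis and vertical between 1.44 and 1.7 rad))))), for 0.1 s.
2. with the first pen lying released in its lane, the other is lowered onto the other lane in the same way, while still in the fingers ((((x of yellow_mid in the frame of lane_a between -0.03 and 0.03 m and y of yellow_mid in the frame of lane_a between -0.028 and 0.028 m and z of yellow_mid in the frame of lane_a between 0.003 and 0.021 m and x of yellow_cap in the frame of tray above 0.015 m and angle between the x axis of yellow and the x axis of tray, either way round below 0.25 rad and angle between yellow's own x axis and vertical between 1.44 and 1.7 rad) and (x of green_mid in the frame of lane_b between -0.03 and 0.03 m and y of green_mid in the frame of lane_b between -0.028 and 0.028 m and z of green_mid in the frame of lane_b between 0.003 and 0.021 m and x of green_cap in the frame of tray above 0.015 m and angle between the x axis of green and the x axis of tray, either way round below 0.25 rad and angle between green's own x axis and vertical between 1.44 and 1.7 rad)) or ((x of yellow_mid in the frame of lane_b between -0.03 and 0.03 m and y of yellow_mid in the frame of lane_b between -0.028 and 0.028 m and z of yellow_mid in the frame of lane_b between 0.003 and 0.021 m and x of yellow_cap in the frame of tray above 0.015 m and angle between the x axis of yellow and the x axis of tray, either way round below 0.25 rad and angle between yellow's own x axis and vertical between 1.44 and 1.7 rad) and (x of green_mid in the frame of lane_a between -0.03 and 0.03 m and y of green_mid in the frame of lane_a between -0.028 and 0.028 m and z of green_mid in the frame of lane_a between 0.003 and 0.021 m and x of green_cap in the frame of tray above 0.015 m and angle between the x axis of green and the x axis of tray, either way round below 0.25 rad and angle between green's own x axis and vertical between 1.44 and 1.7 rad))) and ((contact force between the fingers and yellow above 0.5 N and contact force between the fingers and green below 0.1 N) or (contact force between the fingers and green above 0.5 N and contact force between the fingers and yellow below 0.1 N))), for 0.1 s.
At the end, for the whole second after the job is handed in: Both pens lie released and still in the tray, one per lane: level within 7 degrees, within 14 degrees of the lane's direction, centre within 30 mm along and 28 mm across of the lane's centre and 3 to 16 mm above its floor, black cap at least 15 mm to the brass side of the tray's middle ((((x of yellow_mid in the frame of lane_a between -0.03 and 0.03 m and y of yellow_mid in the frame of lane_a between -0.028 and 0.028 m and z of yellow_mid in the frame of lane_a between 0.003 and 0.016 m and x of yellow_cap in the frame of tray above 0.015 m and angle between the x axis of yellow and the x axis of tray, either way round below 0.25 rad and angle between yellow's own x axis and vertical between 1.44 and 1.7 rad) and (x of green_mid in the frame of lane_b between -0.03 and 0.03 m and y of green_mid in the frame of lane_b between -0.028 and 0.028 m and z of green_mid in the frame of lane_b between 0.003 and 0.016 m and x of green_cap in the frame of tray above 0.015 m and angle between the x axis of green and the x axis of tray, either way round below 0.25 rad and angle between green's own x axis and vertical between 1.44 and 1.7 rad)) or ((x of yellow_mid in the frame of lane_b between -0.03 and 0.03 m and y of yellow_mid in the frame of lane_b between -0.028 and 0.028 m and z of yellow_mid in the frame of lane_b between 0.003 and 0.016 m and x of yellow_cap in the frame of tray above 0.015 m and angle between the x axis of yellow and the x axis of tray, either way round below 0.25 rad and angle between yellow's own x axis and vertical between 1.44 and 1.7 rad) and (x of green_mid in the frame of lane_a between -0.03 and 0.03 m and y of green_mid in the frame of lane_a between -0.028 and 0.028 m and z of green_mid in the frame of lane_a between 0.003 and 0.016 m and x of green_cap in the frame of tray above 0.015 m and angle between the x axis of green and the x axis of tray, either way round below 0.25 rad and angle between green's own x axis and vertical between 1.44 and 1.7 rad))) and contact force between the fingers and yellow below 0.1 N and linear speed of each of yellow, green below 0.02 m/s and contact force between the fingers and green below 0.1 N); the robot touches nothing.
It fails at once if the eraser is moved by more than 30 mm (distance of eraser from where it was at the start of the episode above 0.03 m).
It fails at once if the tape roll is moved by more than 30 mm (distance of tape from where it was at the start of the episode above 0.03 m).
It fails at once if the stapler is moved by more than 30 mm (distance of stapler from where it was at the start of the episode above 0.03 m).
It fails at once if the glass mug is moved by more than 30 mm (distance of mugjar from where it was at the start of the episode above 0.03 m).
It fails at once if the pencil jar is moved by more than 30 mm (distance of penjar from where it was at the start of the episode above 0.03 m).
It also fails if it takes over 67 s, if anything falls off the work surface, if the arm or the gripper's body presses on something with over 40 N, if the wrist force passes 120 N, or if a joint passes its speed limit or range.

### The arm

A 6-joint arm with a two-finger parallel gripper is mounted at the origin on the work surface. World frame = base frame: x ahead of the robot, y to its left, z up, the work surface at z = 0. Lengths are in m, angles in degrees, forces in N, time in s.
With the tool pointing down it reaches from about 0.325 to 0.775 m from the base axis. Payload 5.5 kg.
Tool frame: the origin (TCP) lies at the centre of the arm's flange, where the gripper is bolted on; the fingertips stand 182 mm ahead of it and the grasp point (between the pads) lies 163 mm ahead of it; z points along the fingers, y is the line along which they close (so a half turn about z gives the same grasp; the last joint's range is limited). The gripper opens to 88 mm and grips with 3 to 60 N. Pads are 20 mm wide; open, the fingers measure 115 mm over their backs; the gripper's body (75 mm by 178 mm) begins 61 mm behind the grasp point.
Start: joints at [69.116, 5.22, 70.514, -0, 104.267, -3.249], TCP at [0.182, 0.572, 0.405] pointing down, gripper open.
Joint ranges: [-164.24, 164.24], [-49.07, 125.15], [9.68, 141.18], [-86.29, 266.29], [3.28, 154.24], [-151.56, 151.56]. Speed limits (degrees/s): [147.25, 147.25, 172.46, 180, 180, 180].

### API

Orientations are given as [roll, pitch, yaw] about the fixed x, y, z axes, in that order (R = Rz(yaw) Ry(pitch) Rx(roll)).
In Python, from station import r gives the robot as it stands. The module is installed in compiled form; this text tells all that it offers. Calls block until the motion is done:
- r.reach(position, orientation): joint-space move of the TCP to a pose.
- r.servo_line(position, rotation=None, speed=0.15): straight line of the TCP; rotation=None keeps the orientation; speed is the mean speed in m/s.
- r.move_joints(angles): joint-space move.
- r.let_go() and r.grab(squeeze=None): open the fingers fully, or close them until they stop; squeeze is the grip in N (None keeps the last).
- r.wait(seconds).
- r.inverse_kinematics(position, orientation): joint angles nearest the present ones, or None.
- r.sense(): the state.
- r.snapshot(name): name is "side" or "top"; returns a dict with "frame" (400x640x3 uint8, red, green, blue), "fx", "fy", "cx", "cy" (pixels), "R" (3x3) and "t" (3): a world point X has camera coordinates R X + t. Camera axes: x right, y down, z forward; pixel columns grow to the right and rows downward; lengths in m; the calibration is good to about 2 mm. A picture is of the moment at which its call begins. There is no depth.
A pose or a line that the arm cannot do raises r.IKError and nothing moves.
- r.hand_in(): hands the job in; it is judged then, once.
The state is a dict: "clock": time; "joints": joint angles; "joint_vel": joint speeds; "joint_torque": joint torques, N m; "tcp_pos": TCP position; "orientation": TCP orientation; "contact_force": force on the tool from outside, world axes, zero at the start; "torque": the same for the moment, N m; "opening": finger opening in m; "gripper_force": force on a finger pad.
Only numpy, scipy, OpenCV 4.12 (cv2) and the standard library are available. Lean on these libraries where they do the work, as an engineer would, in place of code of your own. Each camera call takes 0.05 s, during which the arm holds its last target. There are 200 camera calls.

## Working session

There is one attempt and no reset: what is moved stays moved. The work goes in short steps, each a Python script; the robot and the scene stay as the last script left them, time stands still between calls to the robot, and variables do not carry over. Pictures are saved under pics/ and viewed, at most 10 in all, crops included, and the job is handed in when it is done.

```bash
mkdir -p pics; python3 - <<'E'
from station import r
import cv2,pickle
for n in("top","side"):
    s=r.snapshot(n);cv2.imwrite(f"pics/{n}0.png",s["frame"][:,:,::-1]);pickle.dump(s,open(f"{n}0.pkl","wb"))
    print(n,s["fx"],s["cx"],s["cy"],s["R"],s["t"])
print(r.sense())
E
```

```text
top 498.1838737793675 322.2908625973022 204.10346186155715 [[-0.02691182 -0.9995783  -0.01090798]
 [-0.99510525  0.02782615 -0.09482221]
 [ 0.09508575  0.00830275 -0.99543446]] [0.01220295 0.45977934 1.83695299]
side 397.6394928564986 314.87757851602026 199.00417659396277 [[ 0.89456374 -0.44671389  0.01422755]
 [-0.28928569 -0.6029855  -0.74345294]
 [ 0.34068976  0.66095022 -0.6686369 ]] [-0.40822692  0.17401853  0.99909152]
{'clock': 0.1, 'joints': array([ 6.91143424e+01,  5.25811742e+00,  7.05732313e+01, -1.75458601e-03,
        1.04268021e+02, -3.25002278e+00]), 'joint_vel': array([ 0.07046651,  0.03485502, -0.17692637,  0.01698419, -0.00173876,
       -0.04820998]), 'joint_torque': array([ 1.79816238e-03, -4.47858739e+01, -4.07571137e+01,  6.99672103e-02,
        2.83812254e-02, -1.15799621e-04]), 'tcp_pos': array([0.18181487, 0.57184058, 0.403644  ]), 'orientation': array([-1.79900693e+02, -3.93512020e-03,  1.62363931e+02]), 'contact_force': array([-0.8888353 ,  0.26512121,  0.10502568]), 'torque': array([-0.02246409,  0.01715853, -0.01546739]), 'gripper_force': 0.0, 'opening': 0.0876845269268073}
```

View pics/top0.png

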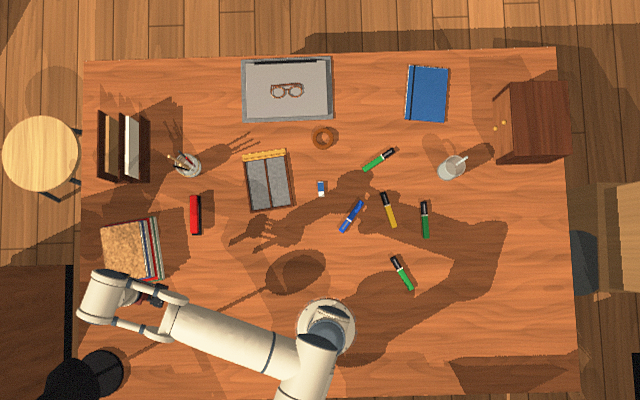

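View pics/side0.png

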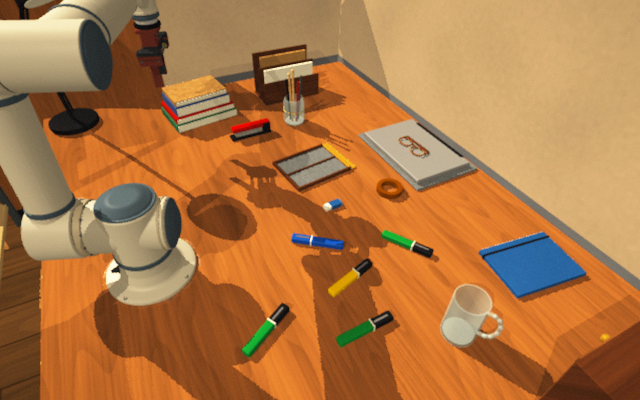

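Top view: the tray is at about (268,180) with its brass end up at (264,155). The yellow pen is at (388,210) with its cap up. The leftmost green pen is at (380,159), cap to the upper right, and it appears at (407,243) in the side view. The other greens at (425,219) and (402,273) and the blue pen are decoys.

```bash
cat > h.py <<'E'
import numpy as np,cv2
def ray(s,px,z):
    px=np.atleast_2d(px).astype(float); R=np.array(s["R"]);c=-R.T@np.array(s["t"])
    d=np.c_[(px[:,0]-s["cx"])/s["fx"],(px[:,1]-s["cy"])/s["fy"],np.ones(len(px))]@R
    return (c+d*((z-c[2])/d[:,2])[:,None])[:,:2]
def proj(s,X):
    p=np.array(s["R"])@X+s["t"]; return np.array([s["cx"]+s["fx"]*p[0]/p[2],s["cy"]+s["fy"]*p[1]/p[2]])
def blobs(s,lo,hi,amin=20):
    m=cv2.inRange(cv2.cvtColor(s["frame"],cv2.COLOR_RGB2HSV),np.array(lo),np.array(hi))
    n,L,st,ce=cv2.connectedComponentsWithStats(m)
    return [(ce[i],st[i,4],np.argwhere(L==i)[:,::-1]) for i in range(1,n) if st[i,4]>=amin]
def world(s,pts,z):
    P=ray(s,pts,z);(c,wh,a)=cv2.minAreaRect((P*1e3).astype(np.float32))
    u=np.linalg.svd(P-P.mean(0),full_matrices=False)[2][0]
    q=(P-P.mean(0))@u
    return P.mean(0),np.degrees(np.arctan2(u[1],u[0])),np.round(wh,0),c,(q.min(),q.max())
C={"yellow":((20,150,60),(32,255,255)),"green":((45,90,40),(80,255,255)),"grey":((0,0,50),(179,60,160)),"white":((0,0,150),(179,70,255))}
E
python3 - <<'E'
import pickle
from h import *
np.set_printoptions(precision=4,suppress=True)
for n in("top","side"):
    s=pickle.load(open(n+"0.pkl","rb"))
    for k in("yellow","green"):
        for c,a,p in blobs(s,*C[k]):
            print(n,k,c,a,*world(s,p,.009)[:3])
s=pickle.load(open("top0.pkl","rb"));f=cv2.cvtColor(s["frame"],cv2.COLOR_RGB2HSV)
for p in((255,190),(280,180),(262,155),(388,215),(384,196)):print(p,f[p[1],p[0]])
for n,b in(("top",(230,130,440,260)),("side",(260,120,470,320))):
    f=pickle.load(open(n+"0.pkl","rb"))["frame"][b[1]:b[3],b[0]:b[2],::-1]
    cv2.imwrite(f"pics/{n}c.png",cv2.resize(f,None,fx=3.6 if n=="top" else 2.9,fy=3.6 if n=="top" else 2.9,interpolation=cv2.INTER_NEAREST))
E
```

```text
top yellow [390.5496 216.2748] 131 [ 0.4083 -0.2545] -163.91972095803797 [84. 21.]
top green [372.1473 163.5891] 129 [ 0.6098 -0.193 ] 122.52360411212152 [21. 85.]
top green [425.0602 226.7519] 133 [ 0.3656 -0.3815] -179.19290407124785 [82. 22.]
top green [405.5188 279.4887] 133 [ 0.1727 -0.3004] -151.0360808670162 [84. 21.]
side yellow [338.239 154.805] 159 [0.6524 0.2156] -82.06040206122232 [ 21. 161.]
side yellow [342.4169 282.9637] 331 [ 0.4045 -0.2535] -162.62053505447932 [92. 26.]
side green [170.1829 119.1341] 82 [0.186  0.6936] -82.24749776189334 [ 19. 196.]
side green [396.8485 239.0492] 264 [ 0.607  -0.1926] -57.69038229653583 [32. 84.]
side green [257.8076 338.2282] 447 [ 0.1702 -0.2991] -150.13031923043386 [88. 26.]
side green [354.401  333.3484] 419 [ 0.3624 -0.3807] -177.08813387635232 [88. 25.]
(255, 190) [ 16  32 119]
(280, 180) [ 17  30 153]
(262, 155) [ 17 177 229]
(388, 215) [ 21 211 198]
(384, 196) [ 14  27 105]
```

View pics/topc.png

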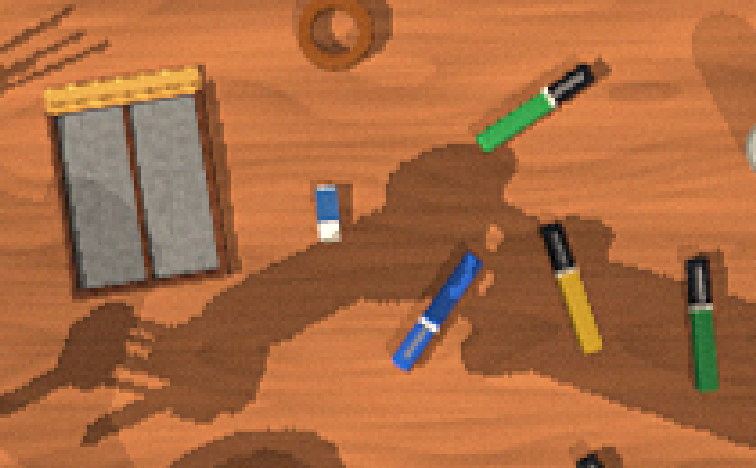

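View pics/sidec.png

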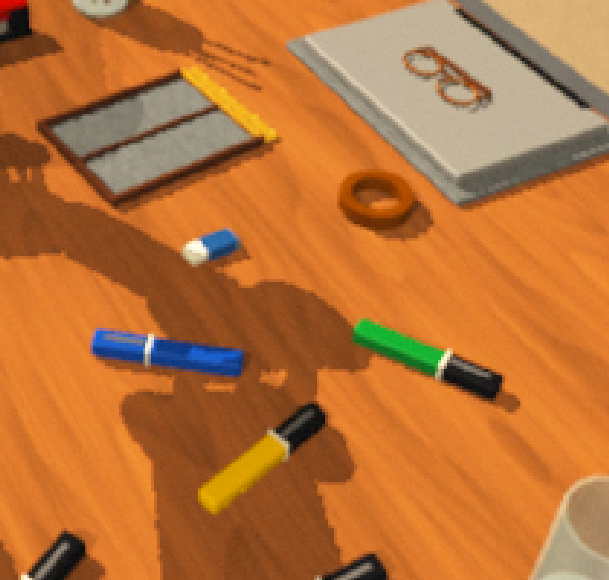

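The crops confirm the cap directions: green cap to the right and away, yellow cap away. The tray's brass end faces away from the robot. Next I measure the tray, then pick up the green pen.

```bash
python3 - <<'E'
import pickle
from h import *
np.set_printoptions(precision=4,suppress=True)
for n,roi in(("top",(240,145,300,220)),("side",(270,135,360,195))):
    s=pickle.load(open(n+"0.pkl","rb"))
    B=[b for b in blobs(s,(0,0,80),(179,75,190),100) if roi[0]<b[0][0]<roi[2] and roi[1]<b[0][1]<roi[3]]
    for c,a,p in B: print(n,c,a,*world(s,p,.005)[:4])
    P=np.vstack([b[2] for b in B])
    w=cv2.minAreaRect((ray(s,P,.005)*1e3).astype(np.float32));print("both",w)
    for c,a,p in blobs(s,*C["yellow"],40)+blobs(s,(14,120,90),(32,255,255),60):
        if roi[0]<c[0]<roi[2]: print("brass",c,a,*world(s,p,.008)[:4])
E
```

```text
top [277.5955 180.9876] 885 [0.5543 0.1665] -172.63187785571057 [187.  70.] (554.0984497070312, 167.1678009033203)
top [257.6992 184.1263] 871 [0.5445 0.2421] -172.4473250329907 [187.  68.] (544.4047241210938, 242.6416015625)
both ((549.2271728515625, 204.62115478515625), (187.25070190429688, 145.0780487060547), 7.207273960113525)
brass [263.2882 154.4882] 340 [0.6569 0.2188] 97.492385485418 [ 30. 168.] (656.9242553710938, 217.920654296875)
side [304.3497 159.6683] 612 [0.5393 0.2443] -172.53016442442518 [180.  66.] (541.7721557617188, 244.99331665039062)
side [316.7386 171.3289] 681 [0.5484 0.1694] -172.56578574319056 [182.  66.] (550.4829711914062, 169.8129425048828)
both ((545.5867309570312, 207.40061950683594), (181.9948272705078, 141.94737243652344), 7.329740047454834)
brass [338.239 154.805] 159 [0.6531 0.2168] -82.06040206122233 [ 21. 162.] (653.2332763671875, 216.857666015625)
brass [342.4169 282.9637] 331 [ 0.4049 -0.2529] -162.62053505447932 [92. 26.] (406.21441650390625, -252.56182861328125)
brass [325.3897  31.0882] 136 [1.1683 1.2928] -119.88224972688617 [379. 105.] (117
[... 505 characters left out ...]
[350.4355 161.8164] 659 [0.6702 0.1661] -79.35255412046101 [ 58. 320.] (670.60302734375, 175.21142578125)
brass [284.7287 250.0455] 527 [ 0.3203 -0.0948] -93.32305361352152 [ 68. 185.] (327.8140869140625, -96.57275390625)
brass [287.4169 287.9687] 415 [ 0.2786 -0.2023] -87.29021922682688 [ 29. 325.] (277.3135986328125, -194.02536010742188)
brass [305.3322 286.0208] 289 [ 0.32   -0.2209] -104.03150921360208 [139.  40.] (320.2994079589844, -228.25155639648438)
brass [342.469  283.0323] 403 [ 0.4049 -0.2531] -162.02310338686422 [96. 32.] (405.8594055175781, -252.9385986328125)
brass [279.3589 376.9211] 900 [ 0.1793 -0.3952] -85.96703106907512 [ 49. 125.] (176.4601593017578, -392.40484619140625)
```

```bash
cat > m.py <<'E'
from station import r
import numpy as np
TIP=.182
def st(k=""):
    s=r.sense();print(k,"t%.1f"%s["clock"],"tcp",np.round(s["tcp_pos"],4),"ori",np.round(s["orientation"],1),"open %.4f gf %.1f"%(s["opening"],s["gripper_force"]),"F",np.round(s["contact_force"],1));return s
def down(xy,tipz,speed):
    "straight down/up to fingertip height, then one correction of the steady error"
    t=np.r_[xy,tipz+TIP]; r.servo_line(t,speed=speed); r.wait(.2)
    e=t-r.sense()["tcp_pos"]; r.servo_line(t+np.clip(e,-.004,.004),speed=.02); r.wait(.1)
def pick(xy,yaw,tip=.008,squeeze=25):
    r.reach([*xy,.10+TIP],[180,0,yaw]); r.servo_line([*xy,.05+TIP],speed=.15)
    down(xy,tip,.08); st("at"); r.grab(squeeze); st("grip")
    r.servo_line([*xy,.12+TIP],speed=.12); return st("up")
def place_over(xy,yaw):
    r.reach([*xy,.12+TIP],[180,0,yaw]); r.servo_line([*xy,.05+TIP],speed=.15); st("over")
E
python3 - <<'E'
from m import *
import cv2
pick([.6235,-.2158],122.5)
f=r.snapshot("side")["frame"][100:350,250:600,::-1]
cv2.imwrite("pics/grip1.png",cv2.resize(f,None,fx=2,fy=2))
E
```

```text
at t5.0 tcp [ 0.6233 -0.2157  0.1892] ori [180.    0.  122.5] open 0.0879 gf 0.0 F [ 0.1  0.1 -0.5]
grip t6.0 tcp [ 0.6233 -0.2157  0.1892] ori [-180.     0.   122.5] open 0.0218 gf 25.0 F [-0.7 -0.5 -1.1]
up t7.1 tcp [ 0.6234 -0.2158  0.3007] ori [-1.799e+02 -1.000e-01  1.225e+02] open 0.0220 gf 25.0 F [-0.8 -0.1 -1.7]
```

View pics/grip1.png

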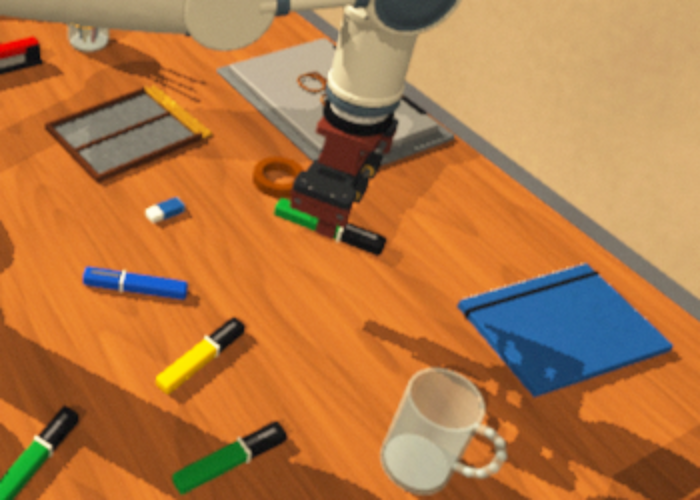

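The green pen is held level at mid-length, with its cap at the right (around 365,237 in the crop). Now I lower it into lane a.

```bash
python3 - <<'E'
from m import *
import cv2
a=[.5428,.2444]
place_over(a,187.4); down(a,.0130,.06); st("low"); r.wait(.2)
r.let_go(); st("rel"); r.servo_line([*a,.10+TIP],speed=.12); st("up")
r.reach([.4334,-.2465,.10+TIP],[180,0,16.5]); st("at yellow")
for n in("top","side"):
    s=r.snapshot(n)
    import pickle;pickle.dump(s,open(n+"1.pkl","wb"))
f=[pickle.load(open("top1.pkl","rb"))["frame"][130:230,230:330,::-1],pickle.load(open("side1.pkl","rb"))["frame"][125:225,260:360,::-1]]
cv2.imwrite("pics/p1.png",cv2.resize(np.hstack(f),None,fx=4,fy=4))
E
```

```text
over t9.5 tcp [0.5432 0.2441 0.2326] ori [ 180.     0.  -172.6] open 0.0216 gf 25.0 F [-0.3 -0.  -0.9]
low t10.8 tcp [0.5428 0.2444 0.1951] ori [ 180.     0.  -172.6] open 0.0218 gf 25.0 F [-0.1 -1.2 -0.1]
rel t12.1 tcp [0.5428 0.2444 0.1951] ori [ 180.     0.  -172.6] open 0.0883 gf 0.0 F [-0.2  0.6  0.2]
up t13.0 tcp [0.5426 0.2443 0.281 ] ori [-1.800e+02 -1.000e-01 -1.726e+02] open 0.0874 gf 0.0 F [-0.3 -0.2 -0.3]
at yellow t14.8 tcp [ 0.4337 -0.2461  0.2818] ori [-180.     0.    16.6] open 0.0877 gf 0.0 F [-0.2  0.4  1. ]
```

View pics/p1.png

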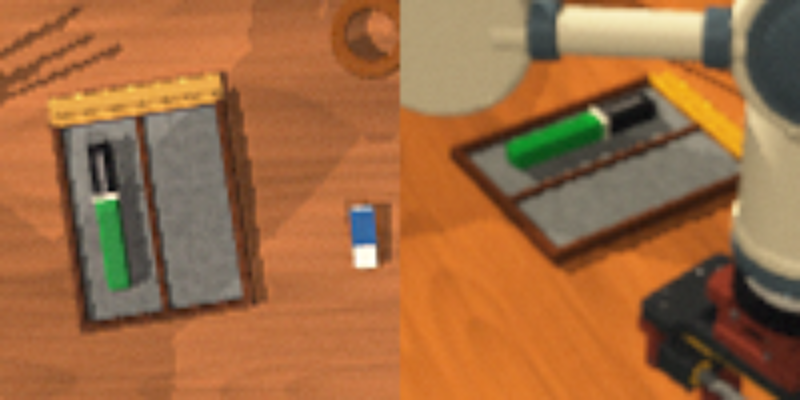

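The green pen lies in lane a, straight and centred (crop pixel ~108,215), cap at the brass end, and the tray hasn't moved. Now the yellow pen.

```bash
python3 - <<'E'
from m import *
import cv2
s=pick([.4334,-.2465],16.5)
if s["opening"]>.018 and s["opening"]<.026:
    b=[.5528,.167]
    place_over(b,7.4)
    f=r.snapshot("side")["frame"][100:250,230:430,::-1]
    down(b,.0130,.06); st("low"); r.wait(.2)
    r.let_go(); st("rel"); r.servo_line([*b,.12+TIP],speed=.12); st("up")
    r.reach([.4334,-.2465,.12+TIP],[180,0,16.5])
    f=[cv2.resize(r.snapshot(n)["frame"][y:y+100,x:x+100,::-1],None,fx=4,fy=4) for n,x,y in(("top",230,130),("side",260,125))]
    cv2.imwrite("pics/p2.png",np.hstack(f))
E
```

```text
at t16.9 tcp [ 0.4332 -0.2464  0.1894] ori [180.   -0.   16.5] open 0.0878 gf 0.0 F [0.3 0.4 0.1]
grip t17.9 tcp [ 0.4332 -0.2463  0.1893] ori [-180.     0.    16.5] open 0.0217 gf 25.0 F [-0.2 -0.1 -0. ]
up t19.0 tcp [ 0.4332 -0.2464  0.3009] ori [-1.799e+02  1.000e-01  1.650e+01] open 0.0219 gf 25.0 F [ 0.2 -0.9 -0.3]
over t21.2 tcp [0.5531 0.1666 0.2327] ori [-180.    -0.     7.4] open 0.0217 gf 25.0 F [ 0.3  0.5 -0.2]
low t22.6 tcp [0.5528 0.167  0.1952] ori [180.   -0.    7.4] open 0.0217 gf 25.0 F [0.5 0.3 0.1]
rel t23.9 tcp [0.5528 0.167  0.1952] ori [180.   -0.    7.4] open 0.0874 gf 0.0 F [ 1.  -0.6  0.1]
up t24.9 tcp [0.5526 0.167  0.3008] ori [1.8e+02 1.0e-01 7.4e+00] open 0.0879 gf 0.0 F [-0.2 -0.5  0. ]
```

View pics/p2.png

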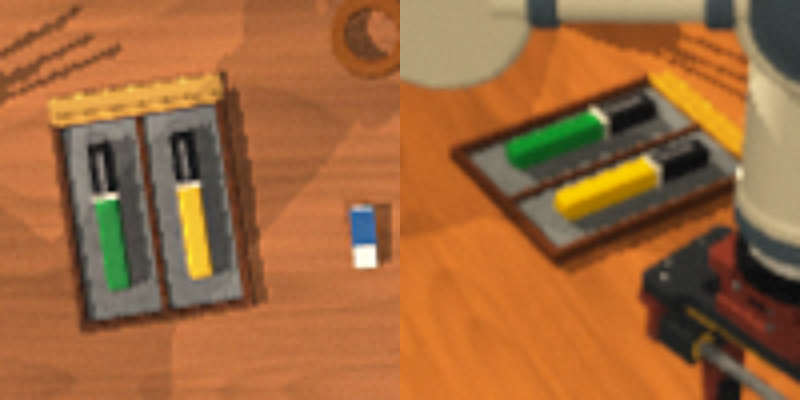

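Both pens lie flat, one in each lane, centred and with their caps at the brass end: green at ~(108,215), yellow at ~(190,205). I'm handing it in.

```bash
python3 -c "
from station import r
print(r.hand_in())"
```

```text
the job is handed in; nothing more can be done
None
```

I laid the green pen in lane a and the yellow pen in lane b, both flat and straight with caps at the brass end, and handed the job in with about 27 of the 67 s used; no verdict came back.

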